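Make up two hold-down clamp kits

ROBOT

A 6-joint arm with a two-finger parallel gripper is mounted at the origin on a cart in front of the work surface, level with it; the furniture and walls round the work are solid. World frame = base frame: x ahead of the robot, y to its left, z up, the work surface at z = 0. Lengths are in m, angles in rad, forces in N, time in s.
With the tool pointing down it reaches from about 0.35 to 0.95 m from the base axis. Payload 17.4 kg.
Tool frame: the origin (TCP) lies midway between the tips of the shut fingers; the grasp point (between the pads) lies 19 mm behind it; z points along the fingers, x is the direction in which the jaws open and shut, and the axes are right-handed (so a half turn about z gives the same grasp; the last joint's range is limited). The gripper opens to 93 mm and grips with 3 to 60 N. Pads are 15 mm wide; open, the fingers measure 128 mm over their backs; the gripper's body (75 mm by 188 mm) begins 65 mm behind the grasp point.
Start: joints at [1.309, 0.116, 1.442, -0, 1.584, -0.038], TCP at [0.15, 0.658, 0.219] pointing down, gripper open.
Joint ranges: [-2.83, 2.83], [-0.83, 2.19], [0.07, 2.5], [-1.14, 4.28], [0.01, 3], [-2.97, 2.97]. Speed limits (rad/s): [1.89, 1.89, 2.22, 3.14, 3.14, 3.14].

INTERFACE

Orientations are given as a rotation vector (axis times angle).
In Python, from cell import bot, hand, planner, vision, order, status gives the robot as it stands. Calls block until the motion is done:
- bot.move_ptp(position, orientation): joint-space move of the TCP to a pose.
- bot.move_straight(position, rot=None, v=0.15): straight line of the TCP; rot=None keeps the orientation; v is the mean speed in m/s.
- bot.move_j(angles): joint-space move.
- hand.open_gripper() and hand.close_gripper(strength=None): open the fingers fully, or close them until they stop; strength is the grip in N (None keeps the last).
- bot.wait(seconds).
- planner.ik(position, orientation): joint angles nearest the present ones, or None.
- vision.camera(name): name is "side" or "top" or "wrist"; returns the picture (480x640x3 uint8, red, green, blue); there is no depth.
- vision.camera_info(name): a dict with "vfov" (degrees; the focal length in pixels is half the picture's height over the tangent of half this angle, whatever the lens; pixels are square), "cx", "cy" (the principal point, pixels), "world_to_cam" (4x4, takes a point from world to camera coordinates). Camera axes: x right, y up, looking along -z (the intrinsics and any distortion apply to the point x, -y, -z); pixel columns grow to the right and rows downward; lengths in m; the calibration is good to about 2 mm. A picture is of the moment at which its call begins: read the wrist's pose just before it. camera_info takes no time and is no camera call; for the wrist camera it gives the pose at the moment of the call.
A pose or a line that the arm cannot do raises bot.Unreachable and nothing moves.
- order.close_job(): hands the job in, once; it reports no verdict.
Readings, each from a call of its own:
- status.get_time_s(): time.
- status.get_joints(): joint angles.
- status.get_qd(): joint speeds.
- status.get_joint_torque(): joint torques, N m.
- status.get_ee_pos(): TCP position.
- status.get_ee_rot(): TCP orientation.
- status.get_force(): force on the tool from outside, world axes, zero at the start.
- status.get_torque(): the same for the moment, N m.
- status.get_gripper_width(): opening from 0.0 (shut) to 1.0 (fully open).
Only numpy, scipy, OpenCV 4.12 (cv2) and the standard library are available. Lean on these libraries where they do the work, as an engineer would, in place of code of your own. Each camera call takes 0.05 s, during which the arm holds its last target. There are 200 camera calls.

TASK

Make up the two hold-down clamp kits on their plywood boards. The board with the block nest gets the long strap laid lengthwise with the post up through its slot, the tall coupling nut standing on the strap over the same post, and the steel packing block flat in the nest; the small board gets the short strap on its post in the same way, with the collar nut on top. Leave the plain nut, the pliers and the plastic housing where they are.

Things in the scene. Friction and masses are not known exactly. Their poses are not given: they have to be found in the camera images.
- long_strap: Long clamp strap: bright steel bar 112 x 36 x 15 mm (x, y, z) lying flat, 0.4 kg, with a slot 30 mm (x) by 18 mm (y) through its middle; the +x end is bevelled to a nose (last 18 mm). Origin at the middle of the slot, on the underside; x along the bar, z up. The nose may point either way on the board.
- short_strap: Short clamp strap: the same kind of bar, 72 x 36 x 15 mm, 0.24 kg, same 30 x 18 mm slot in its middle. Origin at the middle of the slot, on the underside; x along the bar, z up. Starts lying on the table.
- coupling_nut: Tall coupling nut: plain bright hexagon, 24 mm across flats (27.7 mm across corners), 45 mm high, standing upright, open 17 mm bore right through. Origin at the centre of its underside, z up along the bore, x square to a pair of flats (so flats also face 60 and 120 degrees from x).
- collar_nut: Collar nut: bright hexagon nut, 24 mm across flats, 22 mm high in all, on a round collar 32 mm in diameter and 4 mm thick at the bottom; open 17 mm bore right through. Origin at the centre of its underside (the collar), z up along the bore, x square to a pair of flats.
- packing_block: Steel packing block 30 x 50 x 25 mm (x, y, z), solid, with a dark spot on its top, 0.29 kg. Origin at the centre of its underside, z up.
- long_board: Fixed plywood board 224 x 64 x 12 mm. Origin: centre of underside; x along it, z up. Steel post at x = -36 mm, 10 mm thick, 40 mm above the board's top, last 12 mm tapered to 3 mm. On top, strips 6 mm high: strap stops, inner faces 64 mm either side of the post, and the block nest centred at x = 68 mm, 64 (x) by 44 mm (y) inside, 24 mm gaps in its long sides; the block's 50 mm side goes along x.
- short_board: Fixed plywood board 116 x 64 x 12 mm without a nest. Origin at the centre of its underside; x along its length, z up. At x = y = 0 stands a steel post, 10 mm thick, 40 mm above the board's top, last 12 mm tapered to 3 mm; strap stops 6 mm high have their inner faces 44 mm either side of it.
- plain_nut: Ordinary plain hexagon nut, 22 mm across flats, 12 mm high, with a dark hole, lying at the right of the work. Belongs to no kit: leave it. Origin at the centre of its underside.
- housing: Grey plastic housing half, 42 x 62 x 24 mm, a plain box with vent slits in its top, at the right of the work. Leave it. Origin at the centre of its underside.
- pliers: Black-handled pliers, 61 x 163 x 14 mm, lying flat at the left of the work, in front of the vice. Leave them. Origin at the middle of the underside.
There are look-alikes about, which are no part of the job. Leave any green look-alike of the short_strap alone.

How it is judged:
At the end, for the whole second after the job is handed in: On its own board each strap lies flat and lengthwise (0.3 rad), post through its slot (14 mm along, 10 mm across); its nut (long: coupling, short: collar) stands on it over the post, within 8 mm; the packing block lies flat in the nest, within 10 mm. Heights within 3 mm. All released, at rest (x of long_strap in the frame of long_board between -0.05 and -0.022 m and y of long_strap in the frame of long_board between -0.01 and 0.01 m and z of long_strap in the frame of long_board between 0.009 and 0.015 m and angle between the x axis of long_strap and the x axis of long_board, either way round below 0.3 rad and x of coupling_nut in the frame of long_board between -0.044 and -0.028 m and y of coupling_nut in the frame of long_board between -0.008 and 0.008 m and z of coupling_nut in the frame of long_board between 0.024 and 0.03 m and angle between each of coupling_nut, collar_nut's own z axis and vertical below 0.15 rad and linear speed of each of long_strap, coupling_nut, short_strap, collar_nut, packing_block below 0.02 m/s and x of short_strap in the frame of short_board between -0.014 and 0.014 m and y of short_strap in the frame of short_board between -0.01 and 0.01 m and z of short_strap in the frame of short_board between 0.009 and 0.015 m and angle between the x axis of short_strap and the x axis of short_board, either way round below 0.3 rad and x of collar_nut in the frame of short_board between -0.008 and 0.008 m and y of collar_nut in the frame of short_board between -0.008 and 0.008 m and z of collar_nut in the frame of short_board between 0.024 and 0.03 m and x of packing_block in the frame of long_board between 0.058 and 0.078 m and y of packing_block in the frame of long_board between -0.01 and 0.01 m and z of packing_block in the frame of long_board between 0.009 and 0.015 m and angle between packing_block's own z axis and vertical below 0.1 rad); the robot touches nothing.
It fails at once if the plain nut is moved by more than 25 mm (distance of plain_nut from where it was at the start of the episode above 0.025 m).
It fails at once if the plastic housing is moved by more than 25 mm (distance of housing from where it was at the start of the episode above 0.025 m).
It fails at once if the pair of pliers is moved by more than 25 mm (distance of pliers from where it was at the start of the episode above 0.025 m).
It also fails if it takes over 115 s, if anything falls off the work surface, if the arm or the gripper's body presses on something with over 40 N, if the wrist force passes 120 N, or if a joint passes its speed limit or range.

## Working session

There is one attempt and no reset: what is moved stays moved. The work goes in short steps, each a Python script; the robot and the scene stay as the last script left them, time stands still between calls to the robot, and variables do not carry over. Pictures are saved under pics/ and viewed, about 12 in all and at most 16, crops included, and the job is handed in when it is done.

```bash
ls; mkdir -p pics
python3 - <<'E'
from cell import bot, hand, planner, vision, order, status
import cv2, numpy as np
np.set_printoptions(precision=4,suppress=True)
for n in ("top","side","wrist"):
    i=vision.camera_info(n); print(n,i)
    cv2.imwrite(f"pics/{n}0.png",vision.camera(n)[:,:,::-1])
print(status.get_time_s(),status.get_ee_pos(),status.get_ee_rot())
E
```

```text
pics
top {'vfov': 43.528002198909164, 'cx': 318.6265640722415, 'cy': 246.48297415438577, 'world_to_cam': array([[ 0.0085, -1.    , -0.0002, -0.1623],
       [ 0.9873,  0.0084,  0.1585, -0.5151],
       [-0.1584, -0.0015,  0.9874, -1.528 ],
       [ 0.    ,  0.    ,  0.    ,  1.    ]])}
side {'vfov': 50.26793826204145, 'cx': 316.7826845377177, 'cy': 246.92424043747934, 'world_to_cam': array([[-0.9716, -0.2364,  0.0068,  0.462 ],
       [ 0.1476, -0.5838,  0.7984, -0.1928],
       [-0.1848,  0.7767,  0.6021, -0.9817],
       [ 0.    ,  0.    ,  0.    ,  1.    ]])}
wrist {'vfov': 71.39211025568994, 'cx': 321.95985919335845, 'cy': 241.79007302433453, 'world_to_cam': array([[ 0.2231,  0.9748, -0.0013, -0.6746],
       [-0.9336,  0.2133, -0.2881,  0.0337],
       [-0.2805,  0.0654,  0.9576, -0.3921],
       [ 0.    ,  0.    ,  0.    ,  1.    ]])}
0.15 [0.1498 0.658  0.2181] [ 2.4552  1.9592 -0.0012]
```

View pics/top0.png

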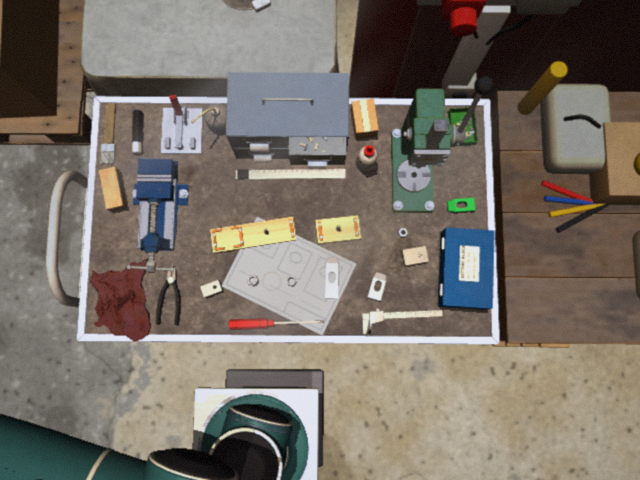

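View pics/side0.png

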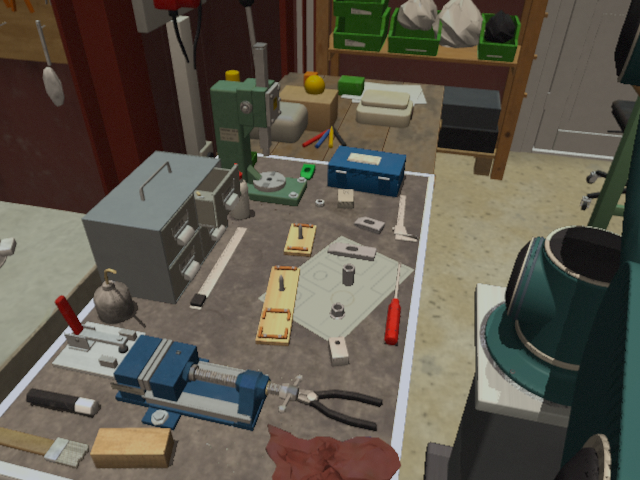

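The top view shows the long board (211–295, 235) with its nest at the left, and the short board at (338,229). The long strap is at (331,280), the short strap at (377,286), and two nuts at (291,282) and (253,281). The block is at (210,289), the plain nut at (403,232), the housing at (415,256) and the pliers at (169,297). The side view confirms the tall nut is at (348,274) and the collar nut at (337,310).

```bash
cat > h.py <<'E'
from cell import bot, hand, planner, vision, order, status
import cv2, numpy as np
from scipy.spatial.transform import Rotation as R
np.set_printoptions(precision=4,suppress=True)
def ray(info,uv):
    f=240/np.tan(np.radians(info["vfov"]/2)); T=np.array(info["world_to_cam"])
    d=np.array([(uv[0]-info["cx"])/f,-(uv[1]-info["cy"])/f,-1.])
    Rm=T[:3,:3]; return -Rm.T@T[:3,3], Rm.T@d
def on_z(info,uv,z):
    o,d=ray(info,uv); return o+d*(z-o[2])/d[2]
def proj(info,p):
    f=240/np.tan(np.radians(info["vfov"]/2)); T=np.array(info["world_to_cam"])
    c=T[:3,:3]@np.array(p)+T[:3,3]; return np.array([info["cx"]+f*c[0]/-c[2],info["cy"]-f*c[1]/-c[2]])
def tri(a):  # [(info,uv),...] -> point, miss
    A=np.zeros((3,3));b=np.zeros(3);L=[]
    for i,uv in a:
        o,d=ray(i,uv);d=d/np.linalg.norm(d);P=np.eye(3)-np.outer(d,d);A+=P;b+=P@o;L.append((o,P))
    p=np.linalg.solve(A,b); return p,max(np.linalg.norm(P@(p-o)) for o,P in L)
def down(yaw):  # tool z down, tool x at yaw in world
    return (R.from_euler("z",yaw)*R.from_rotvec([np.pi,0,0])).as_rotvec()
E
python3 - <<'E'
from h import *
t=vision.camera_info("top")
for n,uv in dict(long_strap=(331,280),short=(377,286),nA=(291,282),nB=(253,281),block=(210,289),LBl=(211,240),LBr=(295,229),SB=(338,229),postL=(267,232),plain=(403,232),hous=(415,256),cab=(290,158),bottle=(368,160)).items(): print(n,on_z(t,uv,0.015))
w=vision.camera_info("wrist");o,d=ray(w,(w["cx"],w["cy"]))
p=np.array(status.get_ee_pos());M=R.from_rotvec(status.get_ee_rot()).as_matrix()
print("cam in tool",M.T@(o-p),M.T@d,"camup",M.T@np.array(w["world_to_cam"])[1,:3], "toolx",M[:,0])
E
```

```text
long_strap [ 0.4316 -0.1912  0.015 ]
short [ 0.4168 -0.3121  0.015 ]
nA [ 0.4255 -0.086   0.015 ]
nB [0.4273 0.0139 0.015 ]
block [0.4052 0.1262 0.015 ]
LBl [0.5357 0.1284 0.015 ]
LBr [ 0.5673 -0.0945  0.015 ]
SB [ 0.5683 -0.2091  0.015 ]
postL [ 0.5586 -0.02    0.015 ]
plain [ 0.5616 -0.3823  0.015 ]
hous [ 0.4973 -0.4132  0.015 ]
cab [ 0.7636 -0.078   0.015 ]
bottle [ 0.7598 -0.29    0.015 ]
cam in tool [ 0.0002 -0.0799 -0.1663] [-0.0005  0.2881  0.9576] camup [ 0.0011 -0.9576  0.2881] toolx [ 0.2219  0.9751 -0.0009]
```

Run:
```python
from h import *
import pickle
S=[]
for k,(x,y) in enumerate([(0.48,0.1),(0.48,-0.04),(0.48,-0.18),(0.48,-0.30)]):
    bot.move_ptp([x,y,0.17],down(np.pi/2)); bot.wait(0.2)
    i=vision.camera_info("wrist"); im=vision.camera("wrist"); S.append((i,im))
    cv2.imwrite(f"pics/w{k}.png",im[:,:,::-1])
pickle.dump(S,open("views.pkl","wb"))
print(status.get_time_s(),status.get_ee_pos(),status.get_joints(),status.get_force())
a=np.hstack([S[0][1],S[2][1]]);cv2.imwrite("pics/pair.png",cv2.resize(a,(800,300),interpolation=cv2.INTER_AREA)[:,:,::-1])
```

```text
5.25 [ 0.4803 -0.2991  0.1703] [-0.6021 -0.1057  1.7425  0.0001  1.5044 -2.1742] [ 0.4739  0.1528 -0.0449]
```

View pics/w1.png

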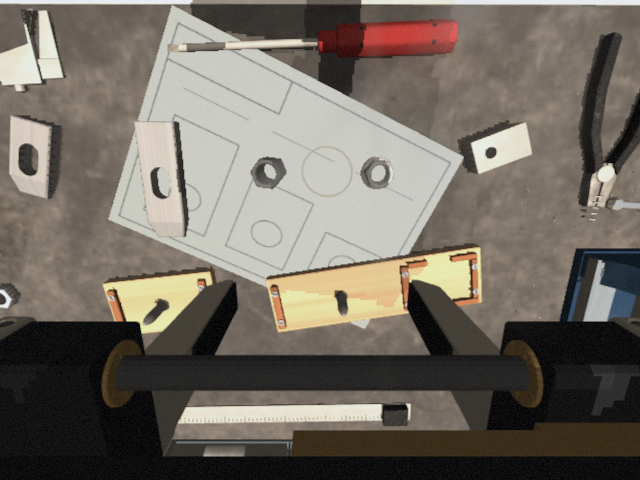

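View pics/w2.png

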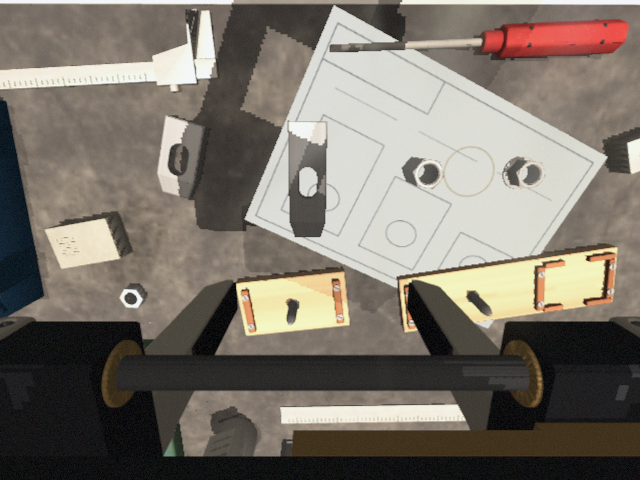

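Views w1 and w2 show everything: straps at (30,158) and (162,180) in w1, coupling nut (268,172), collar nut (377,172), block (497,147), and the boards at (160,300) and (375,290). The fingers partly hide the boards, so I'll take board views from further forward and enlarged crops for measuring.

Run:
```python
from h import *
import pickle
S=pickle.load(open("views.pkl","rb"))
for k,(x,y) in enumerate([(0.6,-0.2),(0.6,0.0)]):
    bot.move_ptp([x,y,0.17],down(np.pi/2)); bot.wait(0.2)
    i=vision.camera_info("wrist"); im=vision.camera("wrist"); S.append((i,im))
    cv2.imwrite(f"pics/w{k+4}.png",im[:,:,::-1])
pickle.dump(S,open("views.pkl","wb"))
print(status.get_time_s())
def crop(k,u,v,s=2,w=400,h=130): return cv2.resize(S[k][1][v:v+h,u:u+w],None,fx=s,fy=s,interpolation=cv2.INTER_CUBIC)
a=crop(4,160,90,2,400,150);b=crop(5,60,90,2,400,150)
cv2.imwrite("pics/boards.png",np.vstack([a,b])[:,:,::-1])
a=crop(1,0,110,2,400,140);b=crop(1,230,110,2,400,140)
cv2.imwrite("pics/items1.png",np.vstack([a,b])[:,:,::-1])
a=crop(2,140,110,2,400,140);b=crop(0,130,110,2,400,140)
cv2.imwrite("pics/items2.png",np.vstack([a,b])[:,:,::-1])
```

```text
7.2333
```

View pics/boards.png

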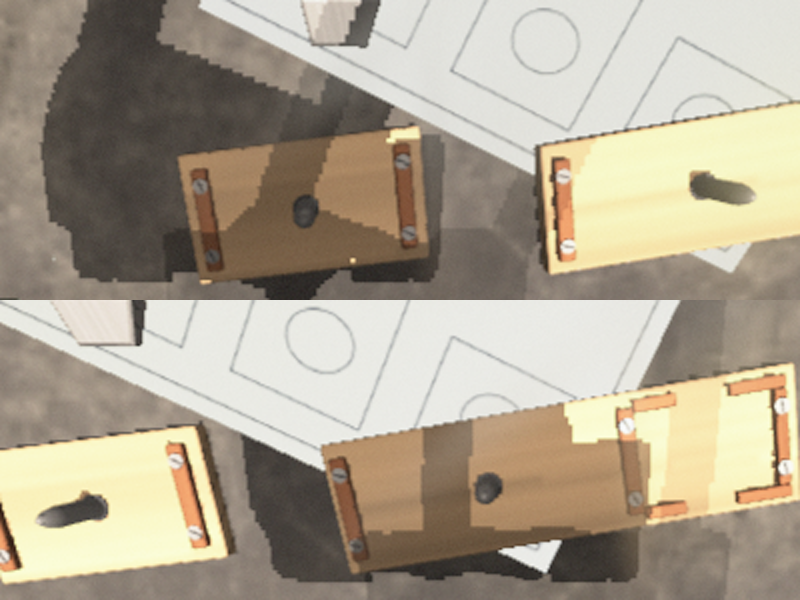

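View pics/items1.png

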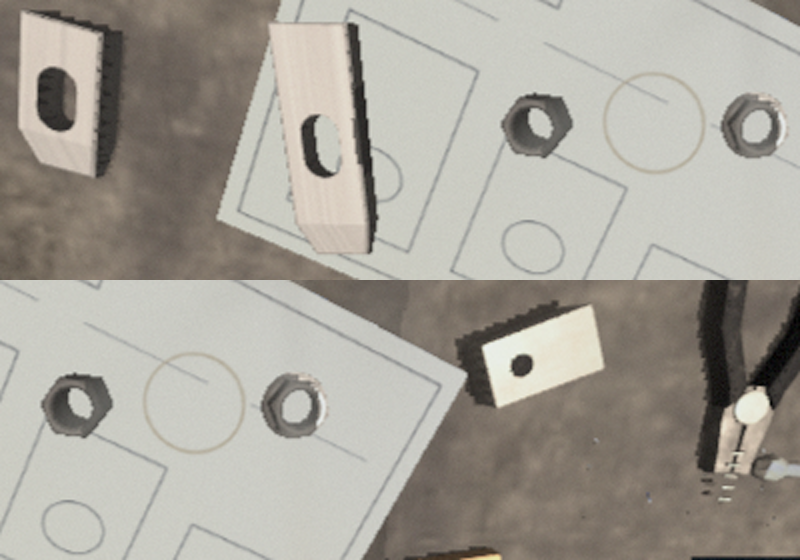

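View pics/items2.png

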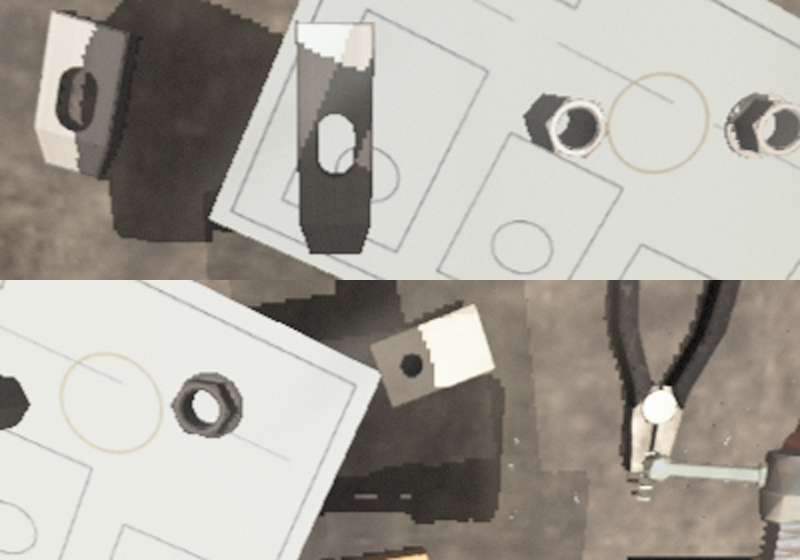

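Run:
```python
from h import *
import pickle
S=pickle.load(open("views.pkl","rb"))
I=[s[0] for s in S]
f={'1a':(1,0,110,0),'1b':(1,230,110,280),'2':(2,140,110,0),'0':(0,130,110,280),'4':(4,160,90,0),'5':(5,60,90,300)}
def px(k,c,r):
    n,u,v,o=f[k]; return I[n],(u+c/2-.25,v+(r-o)/2-.25)
def T(name,*a): print(name,*tri([px(*q) for q in a]))
T("long slot",('1a',322,146),('2',336,143)); T("short slot",('1a',56.5,99),('2',77,99.5))
T("long TL",('1a',269,24),('2',297,24)); T("long TR",('1a',346,24),('2',374,24))
T("short TL",('1a',22,12),('2',51,12)); 
T("block spot",('1b',522,365),('0',411,365)); 
for n,a,b in [("TL",(482,345),(371,346)),("TR",(594,306),(474,305)),("BR",(605,366),(495,366)),("BL",(498,406),(391,407))]: T("block "+n,('1b',*a),('0',*b))
def line(n,a,b,z):
    d=on_z(*px(*b),z)-on_z(*px(*a),z); print(n,np.degrees(np.arctan2(d[1],d[0])),np.linalg.norm(d))
line("longL",('1a',269,24),('1a',300,222),.015);line("longL2",('2',297,24),('2',300,222),.015);line("longR2",('2',374,24),('2',371,222),.015)
line("shortL",('1a',22,12),('1a',20,128),.015);line("shortL2",('2',51,12),('2',37,128),.015)
line("blockTop",('1b',482,345),('1b',594,306),.025);line("blockBot0",('0',391,407),('0',495,366),.025)
T("post S tip",('4',305,207),('5',50,513)); T("post L tip",('4',745,191),('5',487,487))
for n,k,c in [("S TL",'4',(180,157)),("S TR",'4',(420,127)),("S BR",'4',(428,257)),("S BL",'4',(202,281)),("L TL",'5',(323,446)),("L TR",'5',(794,364)),("L BR",'5',(800,497)),("L BL",'5',(357,572)),
  ("nestTLscrew",'5',(627,426)),("nestTR",'5',(783,406)),("nestBR",'5',(785,467)),("nestBL",'5',(635,499)),("stopT",'5',(339,475)),("stopB",'5',(357,545)),
  ("Sst1",'4',(200,187)),("Sst2",'4',(212,257)),("Sst3",'4',(403,161)),("Sst4",'4',(409,234))]:
    print(n,on_z(*px(k,*c),.012 if len(n)==4 and n[0] in'SL' and n[1]==' ' else .018))
L=[]
for n,p in [(0,(.427,.014,.01)),(1,(.427,.014,.01)),(2,(.427,.014,.01)),(1,(.4255,-.086,.02)),(2,(.4255,-.086,.02)),(3,(.4255,-.086,.02))]:
    u,v=np.round(proj(I[n],p)).astype(int); u0,v0=u-26,v-28; c=S[n][1][v0:v0+50,u0:u0+52]
    print(n,u0,v0,c.shape); c=cv2.resize(c,(260,250),interpolation=cv2.INTER_CUBIC)
    L.append(cv2.convertScaleAbs(c,alpha=1.0)); 
cv2.imwrite("pics/nuts.png",np.vstack([np.hstack(L[:3]),np.hstack(L[3:])])[:,:,::-1])
```

```text
long slot [ 0.4374 -0.1926  0.0157] 0.0006374966627329514
short slot [ 0.4165 -0.313   0.0163] 0.00018352703801418753
long TL [ 0.3833 -0.2097  0.0143] 6.209562705796443e-05
long TR [ 0.3833 -0.1747  0.0143] 6.0178266876582654e-05
short TL [ 0.3782 -0.3211  0.0137] 6.781758333622342e-05
block spot [0.4096 0.1123 0.0262] 2.987009545889702e-05
block TL [0.4012 0.0943 0.0236] 0.00017692403896541115
block TR [0.3845 0.1394 0.0275] 0.00022584838874591158
block BR [0.41   0.1501 0.0253] 1.4168109740089597e-05
block BL [0.4278 0.1033 0.0275] 0.0001906398207403269
longL 0.26317823563319936 0.09198484544111228
longL2 -0.7221297227860846 0.09200964476435354
longR2 -0.6611175897500943 0.09200404950278192
shortL -15.985232567066777 0.05357227648447863
shortL2 -14.763564963615355 0.05327035808090438
blockTop 109.23984889105365 0.04987949702173718
blockBot0 111.1858066511838 0.05019695917332219
post S tip [ 0.5645 -0.2093  0.0443] 0.0013009620767860212
post L tip [ 0.5559 -0.0176  0.0436] 0.0007968796205852236
S TL [ 0.544  -0.2695  0.012 ]
S TR [ 0.5305 -0.1558  0.012 ]
S BR [ 0.593  -0.1494  0.012 ]
S BL [ 0.6051 -0.2624  0.012 ]
L TL [ 0.5394 -0.0966  0.012 ]
L TR [0.5035 0.1221 0.012 ]
L BR [0.5641 0.1318 0.012 ]
L BL [ 0.6008 -0.0851  0.012 ]
nestTLscrew [0.5305 0.046  0.018 ]
nestTR [0.5219 0.1168 0.018 ]
nestBR [0.5493 0.1207 0.018 ]
nestBL [0.564  0.0511 0.018 ]
stopT [ 0.5524 -0.0885  0.018 ]
stopB [ 0.5859 -0.0826  0.018 ]
Sst1 [ 0.5575 -0.2596  0.018 ]
Sst2 [ 0.5914 -0.2557  0.018 ]
Sst3 [ 0.5457 -0.164   0.018 ]
Sst4 [ 0.5802 -0.16    0.018 ]
0 206 143 (50, 52, 3)
1 351 142 (50, 52, 3)
2 497 142 (50, 52, 3)
1 245 142 (50, 52, 3)
2 396 142 (50, 52, 3)
3 525 141 (50, 52, 3)
```

View pics/nuts.png

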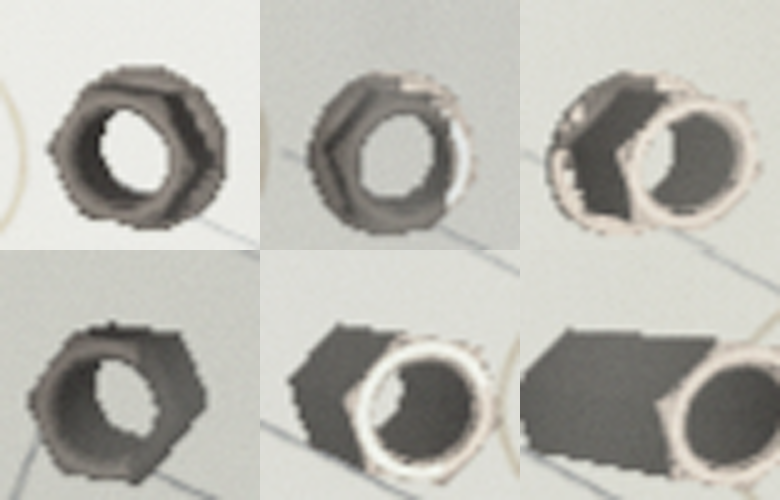

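Run:
```python
from h import *
import pickle
S=pickle.load(open("views.pkl","rb")); I=[s[0] for s in S]
print("collar",tri([(I[0],(229.8,174)),(I[1],(378.4,173)),(I[2],(531,173))]))
print("coupl",tri([(I[1],(264.6,174)),(I[2],(428.8,174)),(I[3],(568,173.4))]))
for n,p in [("S",(.567,-.2093)),("L",(.5575,-.0175))]:
    for z in (.012,.052): print(n,z,[(k,np.round(proj(I[k],(*p,z)),1)) for k in (1,2,4,5)])
L=[]
for k,p in [(4,(.567,-.2093)),(5,(.567,-.2093)),(1,(.567,-.2093)),(4,(.5575,-.0175)),(5,(.5575,-.0175)),(2,(.5575,-.0175))]:
    a=np.round(proj(I[k],(*p,.03))).astype(int); c=S[k][1][a[1]-25:a[1]+25,a[0]-26:a[0]+26].copy()
    c=cv2.convertScaleAbs(cv2.resize(c,(260,250),interpolation=cv2.INTER_CUBIC),alpha=1.6)
    for z in (.012,.052):
        q=(proj(I[k],(*p,z))-a+[26,25])*5; cv2.drawMarker(c,tuple(q.astype(int)),(255,0,0),cv2.MARKER_CROSS,14,1)
    L.append(c)
cv2.imwrite("pics/posts.png",np.vstack([np.hstack(L[:3]),np.hstack(L[3:])])[:,:,::-1])
```

```text
collar (array([0.4287, 0.0142, 0.0211]), np.float64(0.001035215880771622))
coupl (array([ 0.427 , -0.088 ,  0.0456]), np.float64(0.0005111887342268483))
S 0.012 [(1, array([163.4, 303.5])), (2, array([293.7, 303.3])), (4, array([313.2, 192.2])), (5, array([107.7, 192.2]))]
S 0.052 [(1, array([144.5, 322.8])), (2, array([290.4, 322.7])), (4, array([312. , 199.1])), (5, array([ 79. , 199.1]))]
L 0.012 [(1, array([342.2, 295.5])), (2, array([473.6, 295.3])), (4, array([512.4, 181.9])), (5, array([305.2, 181.8]))]
L 0.052 [(1, array([344.7, 314.1])), (2, array([491.8, 313.9])), (4, array([538.1, 187.4])), (5, array([302.9, 187.3]))]
```

View pics/posts.png

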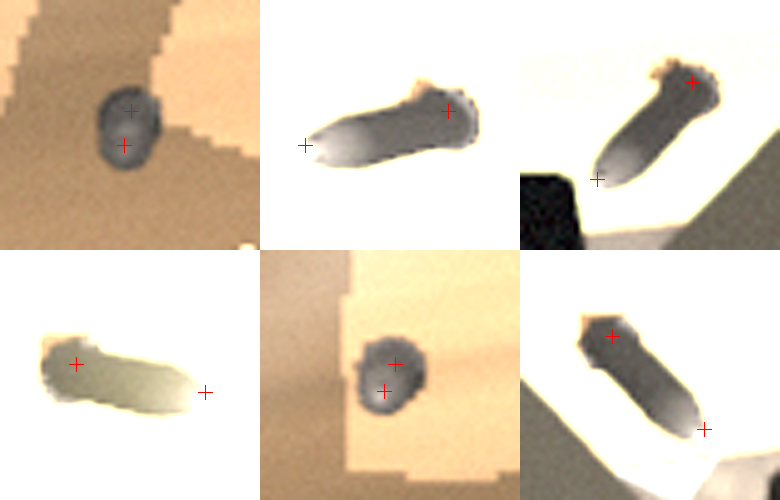

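The nuts measure 45.6 mm and 21.1 mm high, so the coupling nut is at y=-0.088 and the collar nut at y=0.014. The straps' tops are at about 15 mm and the block's at 26 mm, and the post predictions fit the images to 1–2 mm. I'll start with the long strap.

```bash
cat >> h.py <<'E'
Z=.13
def pick(x,y,yaw,z,strength=40):
    o=down(np.radians(yaw)); hand.open_gripper()
    bot.move_ptp([x,y,Z],o); bot.move_straight([x,y,z],v=.12); hand.close_gripper(strength)
    w=status.get_gripper_width(); bot.move_straight([x,y,Z],v=.15)
    print("grip mm",93*w,"after lift",93*status.get_gripper_width(),"t",status.get_time_s())
def lower(x,y,yaw,zs,z,v=.05):
    bot.move_ptp([x,y,Z],down(np.radians(yaw))); f0=np.array(status.get_force())
    bot.move_straight([x,y,zs],v=.15)
    for q in np.linspace(zs,z,4)[1:]:
        bot.move_straight([x,y,q],v=v); f=np.array(status.get_force())-f0; print("z",q,"df",f)
        if np.linalg.norm(f)>12: print("CONTACT"); return False
    return True
def release():
    p=np.array(status.get_ee_pos()); hand.open_gripper(); bot.move_straight([p[0],p[1],Z],v=.15); print("t",status.get_time_s())
def look(name,x,y,box=None,s=1):
    bot.move_ptp([x,y,.17],down(np.pi/2)); bot.wait(.2); i=vision.camera_info("wrist"); im=vision.camera("wrist")
    np.save(f"pics/{name}.npy",im); import pickle; pickle.dump(i,open(f"pics/{name}.pkl","wb"))
    if box: im=im[box[1]:box[3],box[0]:box[2]]
    cv2.imwrite(f"pics/{name}.png",cv2.resize(im,None,fx=s,fy=s,interpolation=cv2.INTER_CUBIC)[:,:,::-1])
E
python3 - <<'E'
from h import *
pick(.438,-.1925,89.4,.004)
if lower(.5577,-.0175,9.45,.060,.0175): release(); look("c1",.6,0.0,(160,60,560,310),2)
E
```

```text
grip mm 35.38405945110091 after lift 35.32735185190978 t 11.575
z 0.04583333333333333 df [-0.541  -0.0362  0.4277]
z 0.03166666666666666 df [-0.4237 -0.2899  0.906 ]
z 0.0175 df [-0.8353  0.5975  0.691 ]
t 17.0
```

View pics/c1.png

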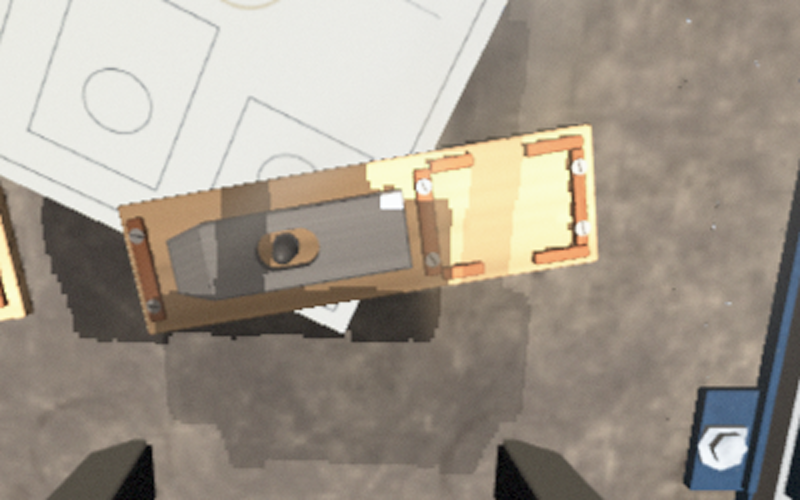

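The strap is flat between its stops, with the post in the slot at (286,246). Next are the nut and the block.

Run:
```python
from h import *
pick(.427,-.088,-10,.016)
if lower(.5577,-.0175,-10,.075,.016+.0285):
    release()
    pick(.4059,.1218,20.2,.009)
    if lower(.5408,.0852,9.45,.045,.0225):
        release(); look("c2",.6,0.0,(160,60,560,310),2)
```

```text
grip mm 23.587861556998092 after lift 23.885997438711684 t 23.1583
z 0.06483333333333333 df [-0.2438 -1.9452 -0.3002]
z 0.05466666666666667 df [-0.4404 -1.0722 -0.4042]
z 0.0445 df [-1.2748 -1.3234  0.075 ]
t 27.2667
grip mm 29.572577598990783 after lift 29.60396667189098 t 31.4417
z 0.0375 df [-0.3141  0.4533 -0.1154]
z 0.03 df [-0.9886  0.3424 -0.5518]
z 0.0225 df [-0.2347 -0.1824 -0.9748]
t 35.65
```

View pics/c2.png

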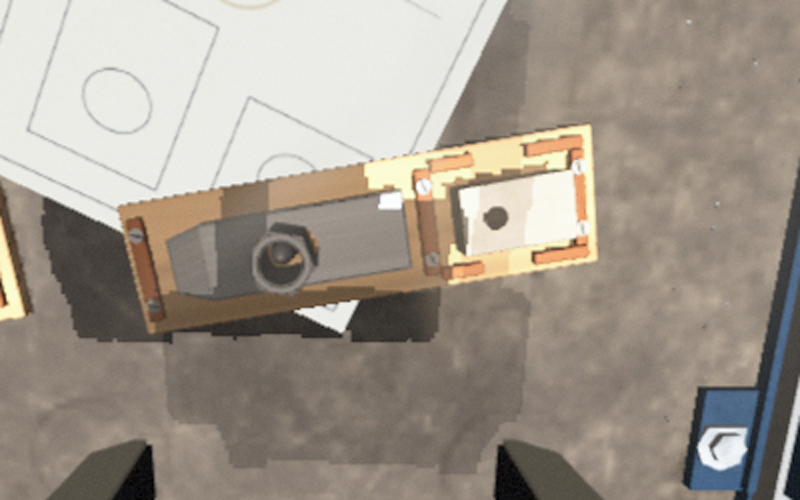

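The nut is over the post at (284,258) and the block is in the nest at (517,213). Now the short kit.

Run:
```python
from h import *
pick(.4165,-.313,74.6,.004)
if lower(.5675,-.2093,6.6,.060,.0175):
    release()
    pick(.4287,.0142,-4,.0075)
    if lower(.5675,-.2093,-4,.066,.0075+.0285):
        release(); look("c3",.6,-.12,(60,60,560,310),1.6)
```

```text
grip mm 35.42386402492088 after lift 35.41170688731179 t 42.0
z 0.04583333333333333 df [-0.2875 -0.2922  1.408 ]
z 0.03166666666666666 df [ 0.1613  0.4394 -0.2381]
z 0.0175 df [-0.32    0.7273  0.3098]
t 47.1833
grip mm 23.85651504419233 after lift 23.654628941171577 t 51.6417
z 0.056 df [ 0.1535 -0.9059 -0.2256]
z 0.046 df [ 1.0575 -0.1703 -0.5258]
z 0.036000000000000004 df [-0.0599 -0.9105 -0.6235]
t 56.25
```

View pics/c3.png

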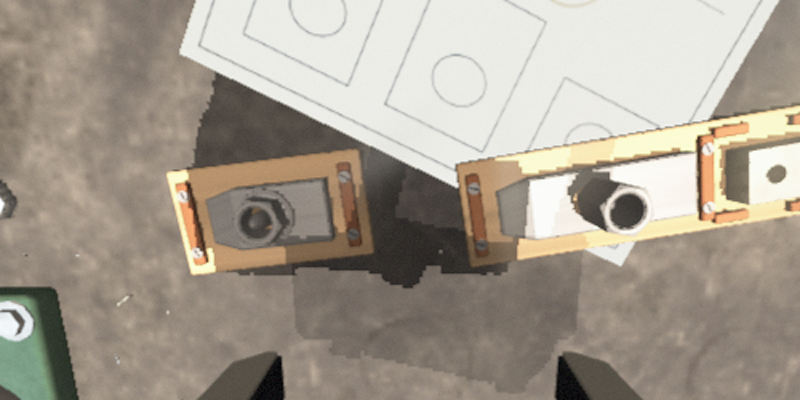

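Both kits look right: the collar nut is at (263,220) and the coupling nut's top at (627,208). I'll take one more view to check the heights by triangulation.

Run:
```python
from h import *
import pickle
look("c4",.6,-.24,(200,60,600,310),2)
c2,c3=[pickle.load(open(f"pics/{n}.pkl","rb")) for n in ("c2","c3")]
print("coupling top",tri([(c2,(302,189)),(c3,(451.9,190))]),"spot",tri([(c2,(408,169)),(c3,(545,168.8))]))
print("collar on z=.049",on_z(c3,(224.4,197.5),.049))
```

```text
coupling top (array([ 0.5572, -0.0158,  0.0672]), np.float64(0.0004999199798496616)) spot (array([0.5435, 0.0759, 0.0365]), np.float64(5.050944413197395e-05))
collar on z=.049 [ 0.5663 -0.2044  0.049 ]
```

View pics/c4.png

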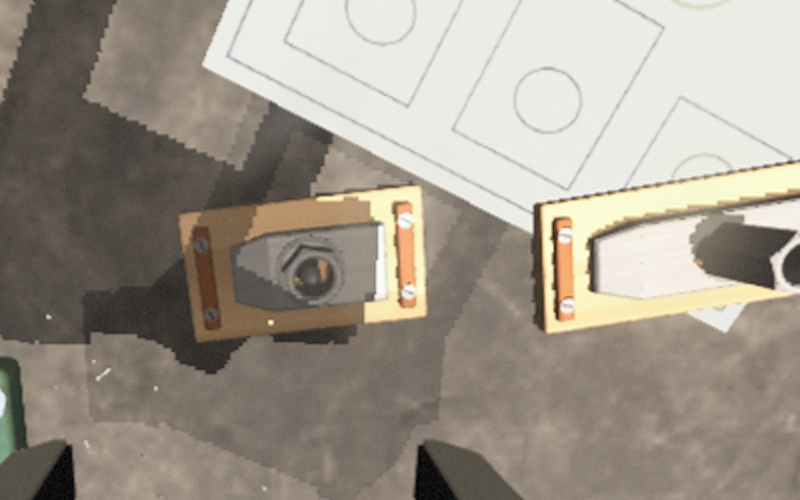

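Run:
```python
from h import *
import pickle
L=[]
for n,p in [("c3",(.567,-.2093,.045)),("c4",(.567,-.2093,.045)),("c2",(.5575,-.0175,.06)),("c3",(.5575,-.0175,.06)),("c4",(.5575,-.0175,.06))]:
    i=pickle.load(open(f"pics/{n}.pkl","rb")); im=np.load(f"pics/{n}.npy"); a=np.round(proj(i,p)).astype(int)
    print(n,a-26); c=im[a[1]-26:a[1]+26,a[0]-26:a[0]+26]; L.append(cv2.convertScaleAbs(cv2.resize(c,(260,260),interpolation=cv2.INTER_CUBIC),alpha=1.4))
L.append(np.zeros_like(L[0])); cv2.imwrite("pics/fin.png",np.vstack([np.hstack(L[:3]),np.hstack(L[3:])])[:,:,::-1])
```

```text
c3 [194 172]
c4 [330 171]
c2 [274 163]
c3 [421 163]
c4 [565 162]
```

View pics/fin.png

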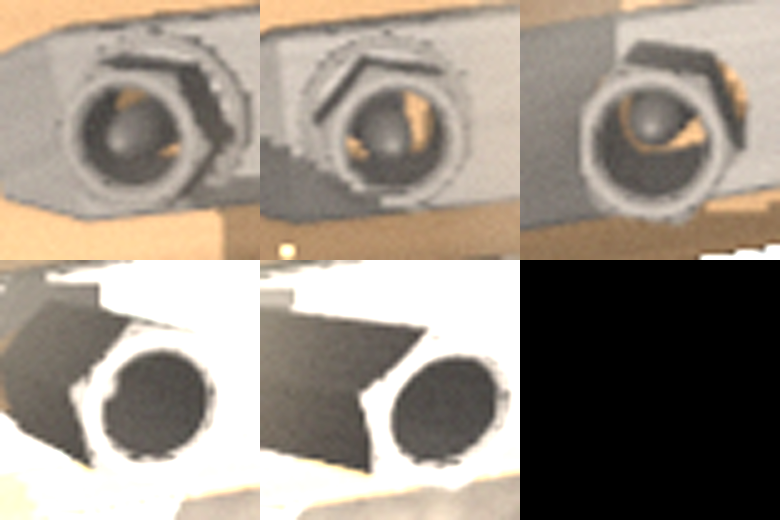

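Run:
```python
from h import *
import pickle
i={n:pickle.load(open(f"pics/{n}.pkl","rb")) for n in ("c2","c3","c4")}
q=lambda n,u,v,c,r:(i[n],(u+c/5-.4,v+r/5-.4))
print("collar",tri([q("c3",194,172,130,133),q("c4",330,171,138,135)]))
print("coupling",tri([q("c2",274,163,136,142),q("c3",421,163,157,144),q("c4",565,162,185,147)]))
print(status.get_gripper_width(),status.get_force(),status.get_time_s())
```

```text
collar (array([ 0.5669, -0.2086,  0.0488]), np.float64(1.8550782681354403e-05))
coupling (array([ 0.5582, -0.0167,  0.0702]), np.float64(0.00029690769720182016))
0.9992197263165659 [ 0.7276 -0.0344 -0.9336] 58.6333
```

```bash
python3 -c "
from h import *
order.close_job(); print(status.get_time_s())"
```

```text
the job is handed in; nothing more can be done
the job is handed in; nothing more can be done
```

Both clamp kits are made up on their boards, and I handed the job in at about 59 s of the 115 s allowed. The interface gives no verdict.

**Placed:** Each strap lies lengthwise between its stops with the post up through its slot. The coupling nut stands on the long strap, the collar nut on the short one, and the packing block is in its nest. Force changes while lowering were all under 2.5 N, with the fingers clear of everything at the end.

**Final position checks by triangulation:**

| Part | Height of top | Expected | Offset from target |
|---|---|---|---|
| Collar nut | 48.8 mm | 49 mm | under 1 mm from the measured post |
| Coupling nut | 70.2 mm | 72 mm | about 1 mm from the measured post |
| Packing block | 36.5 mm | 37 mm | centre not measured; only its spot was |

The block looked centred enough inside its nest in the picture. I did not re-measure the straps' final heights. They also looked flat in the pictures.

**Checks that disagreed:**
- My first coarse pixel picks put the coupling nut's top 5 mm low (67 mm) and the collar nut 5 mm sideways. Finer crops brought both to the figures in the table.
- An early triangulation of the post tips came out at 44 mm instead of 52 mm, because the tips were hard to pick. I used the board corners for the post positions instead, and these matched the images to 1–2 mm.

I did not touch the plain nut, pliers, housing or the green look-alike. I did not measure their final positions.

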